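# Sort a batch of books by height for jacketing

### The job

These four books are next to get plastic jackets, and the film is cut tallest first: stand them in the wire rack, one to a bay, in order of height, with the tallest in the bay beside the tape dispenser and the shortest at the far end. Each should stand upright, in the middle of its bay and square to it; set them down rather than drop them, and don't knock any over.

Things in the scene. Friction and masses are not known exactly. Their poses are not given: they have to be found in the camera images.
- book_blue: tallest book: blue hardback with a paler blue stained top edge, standing upright; 172 mm high, 32 mm thick, 108 mm from spine to fore-edge, about 0.4 kg. Origin: centre of its underside; x points out through the spine, y across the thickness, z up.
- book_red: second tallest book: red hardback with a paler red stained top edge, standing upright; 156 mm high, 38 mm thick, 106 mm from spine to fore-edge, about 0.4 kg. Origin: centre of its underside; x points out through the spine, y across the thickness, z up.
- book_green: third tallest book: green hardback with a paler green stained top edge, standing upright; 140 mm high, 30 mm thick, 102 mm from spine to fore-edge, about 0.3 kg. Origin: centre of its underside; x points out through the spine, y across the thickness, z up.
- book_yellow: shortest book: yellow hardback with a paler yellow stained top edge, standing upright; 124 mm high, 36 mm thick, 98 mm from spine to fore-edge, about 0.3 kg. Origin: centre of its underside; x points out through the spine, y across the thickness, z up.
- rack: sand-coloured steel sorting rack fixed to the table: a base 132 x 330 x 10 mm with five upright wire loops (70 mm high, 5 mm wire, 80 mm apart, 113 mm long over the outside) that part it into four bays in a row. Origin: centre of the underside, at table height; y runs along the row of bays, x across it, z up.
- bay_1: cork floor of bay 1 of the rack, a pad 116 mm (x) by 70 mm (y) between two wire loops (75 mm clear); bays 1 to 4 follow each other every 80 mm along the rack's -y direction, bay 1 at its +y end. Origin: centre of the pad's top face, 12 mm above the table, where a book's underside comes to rest; axes parallel to the rack's.
- bay_2: cork floor of bay 2 of the rack, a pad 116 mm (x) by 70 mm (y) between two wire loops (75 mm clear); bays 1 to 4 follow each other every 80 mm along the rack's -y direction. Origin: centre of the pad's top face, 12 mm above the table, where a book's underside comes to rest; axes parallel to the rack's.
- bay_3: cork floor of bay 3 of the rack, a pad 116 mm (x) by 70 mm (y) between two wire loops (75 mm clear); bays 1 to 4 follow each other every 80 mm along the rack's -y direction. Origin: centre of the pad's top face, 12 mm above the table, where a book's underside comes to rest; axes parallel to the rack's.
- bay_4: cork floor of bay 4 of the rack, a pad 116 mm (x) by 70 mm (y) between two wire loops (75 mm clear); bays 1 to 4 follow each other every 80 mm along the rack's -y direction, bay 4 at its -y end. Origin: centre of the pad's top face, 12 mm above the table, where a book's underside comes to rest; axes parallel to the rack's.
- tape_dispenser: dark grey desk tape dispenser with a roll of yellowish tape, fixed, 150 x 60 mm and 78 mm high; it stands beside one end of the rack (either end; a black stapler, 150 x 38 mm and 60 mm high, stands at the other). Origin: centre of its underside.
There are look-alikes about, which are no part of the job. Leave any turquoise look-alike of the tape_dispenser alone.

How it is judged:
By the outcome, as a careful person would: the job done as asked, in the order asked, and still so for the second after the job is handed in, with the robot touching nothing.
It also fails if it takes over 120 s, if anything falls off the work surface, if the arm or the gripper's body presses on something with over 40 N, if the wrist force passes 120 N, or if a joint passes its speed limit or range.

### The arm

A 6-joint arm with a two-finger parallel gripper is mounted at the origin on the work surface. World frame = base frame: x ahead of the robot, y to its left, z up, the work surface at z = 0. Lengths are in m, angles in rad, forces in N, time in s.
With the tool pointing down it reaches from about 0.35 to 0.925 m from the base axis. Payload 6.4 kg.
Tool frame: the origin (TCP) lies between the finger pads; the fingertips stand 14 mm ahead of it and the grasp point (between the pads) lies 5 mm behind it; z points along the fingers, y is the line along which they close (so a half turn about z gives the same grasp; the last joint's range is limited). The gripper opens to 94 mm and grips with 3 to 60 N. Pads are 16 mm wide; open, the fingers measure 119 mm over their backs; the gripper's body (75 mm by 177 mm) begins 78 mm behind the grasp point.
Start: joints at [-1.415, 0.245, 1.558, -0, 1.339, -0.174], TCP at [0.211, -0.615, 0.219] pointing down, gripper open.
Joint ranges: [-3.13, 3.13], [-1.02, 2.26], [0.13, 2.54], [-0.95, 4.09], [0.21, 2.88], [-2.74, 2.74]. Speed limits (rad/s): [2.57, 2.57, 3.14, 3.14, 3.14, 3.14].

### API

Orientations are given as a unit quaternion [x, y, z, w].
In Python, from workcell import get_state, get_image, finish_job gives the robot as it stands. The module is installed in compiled form; this text tells all that it offers.
- The arm moves only by the tool move_arm, never from a script. Its argument "commands" is a list of rows, each an object of numbers: "tx", "ty", "tz": the shift along the tool's x, y, z in mm; "roll": the turn about the tool's z in degrees. In form: [{"tx": .., "ty": .., "tz": .., "roll": ..}, ...]. A call has 1 to 10 rows; each row is the pose to reach, as a shift and turn from the pose commanded when the call began, along the tool's axes at that moment; what a row does not reach only later rows make up. A row lasts 1/8 s, in which the tool goes at most 62.5 mm and 10.7 degrees, less where a joint would pass 70% of its speed; a pose out of reach is approached as far as the arm can. A call with a gripper value outside its range is refused whole. "grip" is the finger opening in mm, from 0 to 94, set as the call begins (left out, the last holds). The fingers move at their own pace and stop on an object; "squeeze" is the grip in N (left out, the last holds). Time passes only in rows, so rows that repeat a pose let the fingers close. It gives the time, the measured TCP pose, the force, the opening and the grip force at its end, in the units of the state.
- get_state(): the state, without advancing time (a new reading comes with each control period).
- get_image(name): name is "scene" or "top" or "wrist"; returns a dict with "color" (480x640x3 uint8, blue, green, red), "intrinsics" (3x3 intrinsics, pixels), "k1" (the pictures are not rectified: a ray, as slopes to the right and down, at radius r is drawn at 1 + k1 r^2 times it, then the intrinsics apply), "rvec" (rotation vector, rad) and "tvec" (3), from world to camera coordinates, as OpenCV has them; the wrist camera has in their place "hand_eye" (4x4, takes a point from camera to tool coordinates, whose origin is the TCP and whose axes are the flange's). Camera axes: x right, y down, z forward; pixel columns grow to the right and rows downward; lengths in m; the calibration is good to about 2 mm. A picture is of the moment at which its call begins: read the wrist's pose just before it. There is no depth.
- finish_job(): hands the job in; it is judged then, once.
The state is a dict: "t": time; "joint_positions": joint angles; "dq": joint speeds; "joint_torque": joint torques, N m; "tcp_pos": TCP position; "ee_rot": TCP orientation; "contact_force": force on the tool from outside, world axes, zero at the start; "wrist_torque": the same for the moment, N m; "width": finger opening in m; "grip_force": force on a finger pad.
Only numpy, scipy, OpenCV 4.12 (cv2) and the standard library are available. Lean on these libraries where they do the work, as an engineer would, in place of code of your own. Each camera call takes 0.05 s, during which the arm holds its last target. There are 200 camera calls.

## Working session

There is one attempt and no reset: what is moved stays moved. The work goes in short steps, Python scripts to look and compute and a tool call to move; the robot and the scene stay as the last step left them, time stands still between calls to the robot, and variables do not carry over. Pictures are saved under pics/ and viewed, at most 14 in all, crops included, and the job is handed in when it is done.

Besides the shell and the picture viewer there is one more tool, called as name([rows], argument=value, ...), one row to a line, values as JSON. move_arm: Moves the arm, as the interface text tells. Its arguments: {"type":"object","properties":{"commands":{"type":"array","items":{"type":"object","properties":{"tx":{"type":"number"},"ty":{"type":"number"},"tz":{"type":"number"},"roll":{"type":"number"}}}},"grip":{"type":"number"},"squeeze":{"type":"number"}},"required":["commands"]}

```bash
mkdir -p pics; python3 - <<'E'
from workcell import *
import cv2
s=get_state();print({k:s[k] for k in('t','tcp_pos','ee_rot','width')})
for n in('scene','top'):
    d=get_image(n);cv2.imwrite(f'pics/{n}0.png',d['color']);print(n,d['intrinsics'],d['k1'],d['rvec'],d['tvec'])
print(get_image('wrist')['hand_eye'])
E
```

```text
{'t': 0.0, 'tcp_pos': array([ 0.21042535, -0.61438593,  0.21836821]), 'ee_rot': array([ 9.86432625e-01,  1.64163838e-01,  3.20939581e-06, -9.53931311e-04]), 'width': 0.09421764154570891}
scene [[536.15890317   0.         329.74552245]
 [  0.         536.15890317 239.63460052]
 [  0.           0.           1.        ]] -0.1656005245024415 [ 2.40364613  0.90020717 -0.28073812] [-0.3621267  -0.21007002  1.35734628]
top [[508.81617992   0.         325.3627726 ]
 [  0.         508.81617992 234.89896623]
 [  0.           0.           1.        ]] -0.14424812836609352 [ 2.18910737 -2.19440813  0.11256429] [-0.0045239   0.44942197  0.93231683]
[[-3.60420480e-04 -9.68932621e-01 -2.47324576e-01  7.12887674e-02]
 [ 9.99999569e-01 -1.37690709e-04 -9.17851792e-04  3.27792932e-04]
 [ 8.55282247e-04 -2.47324800e-01  9.68932253e-01 -1.65757298e-01]
 [ 0.00000000e+00  0.00000000e+00  0.00000000e+00  1.00000000e+00]]
```

View pics/scene0.png

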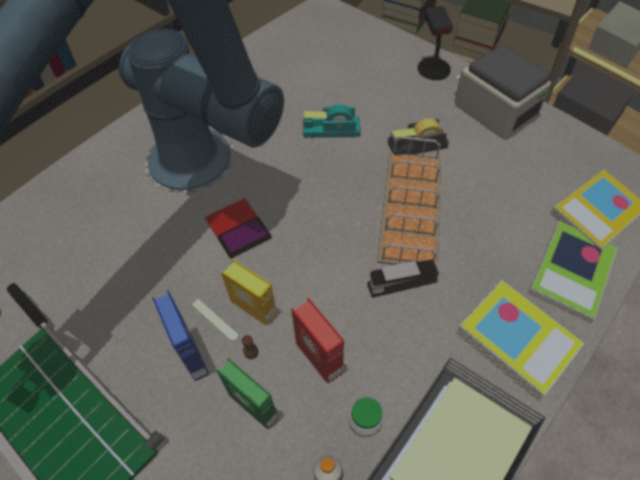

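View pics/top0.png

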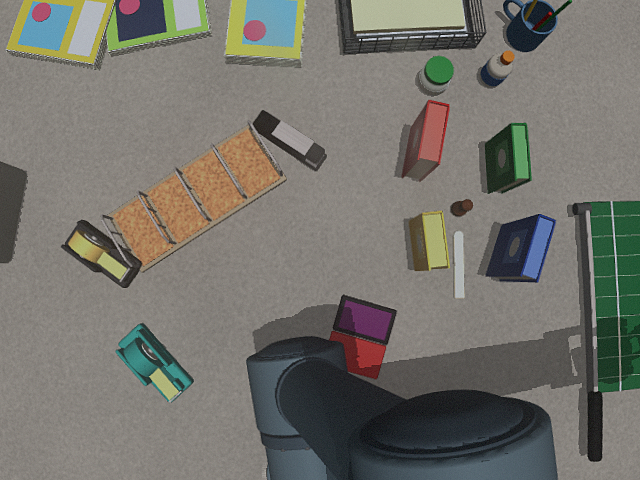

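The real dispenser is the dark grey one, top (100,252); the turquoise one at (155,362) is the look-alike. The black stapler is at (290,140). Books in the top view are red (428,140), green (508,157), yellow (430,240) and blue (522,248). Other things nearby in those colours are the red/purple box (360,335), the green jar lid (438,70), the green cutting mat (615,300) and the yellow-framed magazines at the top. None of those are upright books. Next I'll check with a close crop and measure.

```bash
cat > h.py <<'E'
from workcell import *
import numpy as np, cv2
from scipy.spatial.transform import Rotation as R
def rays(d,px):
    px=np.asarray(px,float).reshape(-1,1,2);K=d['intrinsics'];k=d['k1']
    n=cv2.undistortPointsIter(px,K,np.array([k,0,0,0.]),None,None,(3,100,1e-12)).reshape(-1,2)
    r=np.c_[n,np.ones(len(n))]
    if 'rvec' in d:
        M=R.from_rotvec(np.ravel(d['rvec'])).as_matrix();o=-M.T@np.ravel(d['tvec']);return o,r@M
    s=d['state'];T=R.from_quat(s['ee_rot']).as_matrix();H=d['hand_eye']
    return s['tcp_pos']+T@H[:3,3], r@(T@H[:3,:3]).T
def onplane(d,px,z):
    o,v=rays(d,px);return o+v*((z-o[2])/v[:,2])[:,None]
def proj(d,P):
    return cv2.projectPoints(np.asarray(P,float).reshape(-1,3),np.ravel(d['rvec']),np.ravel(d['tvec']),d['intrinsics'],np.array([d['k1'],0,0,0.]))[0].reshape(-1,2)
def cam(n):
    s=get_state();d=get_image(n);d['state']=s;return d
def rect(P):
    (c,(w,h),a)=cv2.minAreaRect((P[:,:2]*1000).astype(np.float32))
    if w<h:w,h,a=h,w,a+90
    return np.array(c),w,h,(a+90)%180-90   # long-axis angle from world x
def goal(xy,z,yaw_long):
    """tool move (mm,deg) to world xy(mm), TCP z(mm), tool x along long axis (deg, mod 180)"""
    s=get_state();T=R.from_quat(s['ee_rot']).as_matrix()
    t=T.T@(np.array([*xy,z])-1000*s['tcp_pos'])
    cur=np.degrees(np.arctan2(T[1,0],T[0,0]));dy=(yaw_long-cur+90)%180-90
    print('tx ty tz roll',t.round(1),round(-dy,1),'cur yaw',round(cur,1),'j6',round(np.degrees(s['joint_positions'][5]),1))
E
python3 - <<'E'
from h import *
d=cam('top');c=d['color'];hsv=cv2.cvtColor(c,cv2.COLOR_BGR2HSV)
print('cam',rays(d,[[320,240]])[0])
cv2.imwrite('pics/crop1.png',cv2.resize(c[90:300,390:570],None,fx=2.8,fy=2.8,interpolation=cv2.INTER_CUBIC))
for n,p in dict(red=(437,120),red2=(415,165),green=(522,155),green2=(500,165),yel=(433,225),yel2=(418,240),blue=(545,245),blue2=(505,260),cork=(160,220)).items(): print(n,hsv[p[1],p[0]])
E
```

```text
cam [0.37390808 0.01639235 0.96495559]
red [  3 119 171]
red2 [17 42 85]
green [ 61 102 153]
green2 [13 23 77]
yel [ 31  86 172]
yel2 [25 18 84]
blue [111 120 189]
blue2 [110  74  62]
cork [ 17  61 113]
```

View pics/crop1.png

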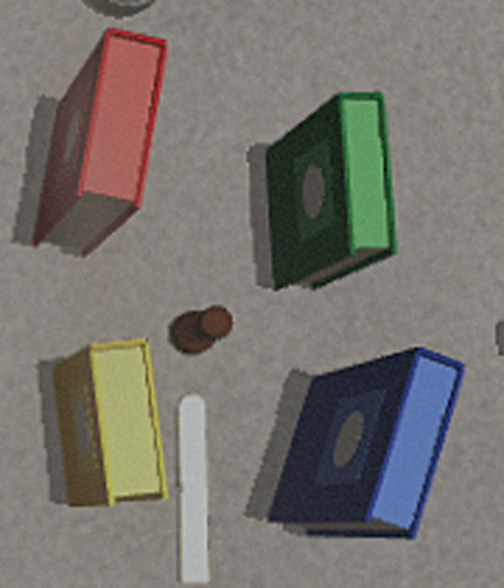

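The crop shows the four upright books, each with its pale top. The pawn at top-view (461,207) and the bone folder (459,265) aren't part of the job. Next: measure the tops and the rack.

```bash
cat > meas.py <<'E'
from h import *
B=dict(blue=(104,118,.172,(490,570,205,290)),red=(0,8,.156,(400,455,95,185)),green=(52,72,.140,(480,540,115,200)),yellow=(25,38,.124,(405,455,205,275)))
def big(m):
    cs,_=cv2.findContours(m.astype(np.uint8),cv2.RETR_EXTERNAL,cv2.CHAIN_APPROX_NONE)
    return max(cs,key=cv2.contourArea)[:,0]
E
python3 - <<'E'
from meas import *
d=cam('top');hsv=cv2.cvtColor(d['color'],cv2.COLOR_BGR2HSV).astype(int)
for n,(a,b,h,(x0,x1,y0,y1)) in B.items():
  m=np.zeros(hsv.shape[:2],bool);s=hsv[y0:y1,x0:x1]
  m[y0:y1,x0:x1]=(s[...,0]>=a)&(s[...,0]<=b)&(s[...,1]>60)&(s[...,2]>115)
  k=big(m);print(n,*rect(onplane(d,k,h)),'px',k.min(0),k.max(0))
m=np.zeros(hsv.shape[:2],np.uint8);s=hsv[110:280,95:300]
m[110:280,95:300]=(s[...,0]>8)&(s[...,0]<22)&(s[...,1]>80)&(s[...,2]>100)
m=cv2.morphologyEx(m,cv2.MORPH_OPEN,np.ones((3,3)))
cs,_=cv2.findContours(m,cv2.RETR_EXTERNAL,cv2.CHAIN_APPROX_NONE)
P=[]
for k in cs:
  if cv2.contourArea(k)>300: p=onplane(d,k[:,0],.012);P.append(p);print('pad',cv2.contourArea(k),*rect(p))
print('all',*rect(np.vstack(P)))
c=d['color'][90:300,50:340].copy();c[m[90:300,50:340]>0]=c[m[90:300,50:340]>0]//2+np.array([127,0,127],np.uint8)
cv2.imwrite('pics/rack1.png',np.hstack([cv2.resize(x,None,fx=1.37,fy=2.6*0.53,interpolation=3) for x in(d['color'][90:300,50:340],c)]))
E
```

```text
blue [ 417.39282227 -345.35458374] 105.33170318603516 27.793865203857422 -20.13861083984375 px [521 215] [554 278]
red [ 610.27203369 -182.00865173] 105.10041809082031 38.69482421875 -11.577491760253906 px [417 100] [449 163]
green [ 581.77862549 -336.46276855] 90.949462890625 23.685956954956055 1.8347989320755005 px [512 126] [528 178]
yellow [ 432.23898315 -187.97492981] 98.25761413574219 37.12037658691406 6.239660263061523 px [422 210] [449 270]
pad 1827.0 [458.56362915 342.97161865] 117.18009185791016 69.90280151367188 33.580650329589844
pad 1996.0 [502.36141968 275.32305908] 117.04621124267578 70.25535583496094 33.11730194091797
pad 2137.0 [545.29705811 208.1317749 ] 117.85865020751953 70.97801208496094 33.244773864746094
pad 2109.5 [589.25842285 140.79492188] 116.99681091308594 70.67240142822266 32.78142547607422
all [523.80493164 241.53919983] 310.91796875 117.66314697265625 -57.132022857666016
```

View pics/rack1.png

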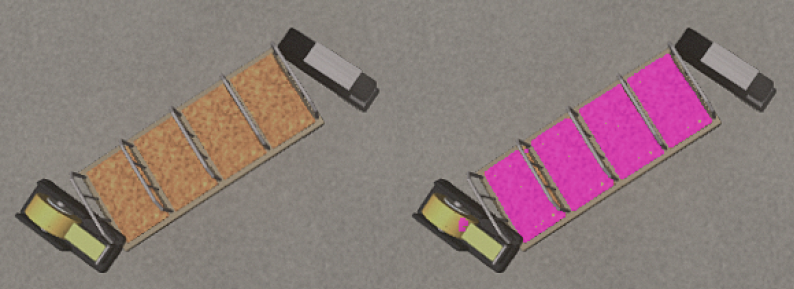

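The mask falls on the four pads only, 70 x 117 mm and about 80 mm apart, which matches the sizes given. Going tallest to shortest from the dispenser, the bay centres are (458.5,342.4), (502.1,275.4), (545.7,208.3) and (589.2,141.2), with long axis 33.0°. I'll fill shortest first, so I'll hover over yellow now and loosen the green threshold.

```bash
python3 - <<'E'
from meas import *
d=cam('top');hsv=cv2.cvtColor(d['color'],cv2.COLOR_BGR2HSV).astype(int)
x0,x1,y0,y1=B['green'][3];s=hsv[y0:y1,x0:x1]
print(hsv[150,508:535].tolist())
for lo in(60,75,90,105):
  m=np.zeros(hsv.shape[:2],bool);m[y0:y1,x0:x1]=(s[...,0]>=45)&(s[...,0]<=80)&(s[...,1]>60)&(s[...,2]>lo)
  print(lo,*rect(onplane(d,big(m),.14)))
goal((432.2,-188),219,6.2)
E
```

```text
[[67, 105, 56], [71, 101, 43], [66, 121, 40], [51, 79, 45], [75, 59, 26], [68, 157, 107], [68, 149, 115], [61, 93, 162], [61, 94, 155], [63, 97, 155], [62, 100, 156], [62, 94, 155], [61, 96, 156], [63, 98, 156], [61, 98, 154], [62, 98, 153], [63, 96, 157], [63, 101, 157], [61, 91, 174], [30, 219, 7], [67, 168, 108], [63, 83, 120], [2, 28, 147], [3, 17, 132], [12, 19, 132], [17, 17, 135], [18, 22, 141]]
60 [ 582.69256592 -337.58682251] 100.11515045166016 30.737627029418945 1.1098968982696533
75 [ 582.70977783 -337.84881592] 100.11209869384766 30.24489402770996 1.0564452409744263
90 [ 580.81860352 -337.99667358] 96.40536499023438 29.934146881103516 1.2164616584777832
105 [ 582.49041748 -335.64959717] 92.78760528564453 24.862751007080078 1.0446515083312988
tx ty tz roll [ 3.48e+02 -3.32e+02  3.00e-01] 12.7 cur yaw 18.9 j6 -10.0
```

move_arm([
  {"tx": 348,"ty": -332,"tz": 0,"roll": 12.7},
  {"tx": 348,"ty": -332,"tz": 0,"roll": 12.7},
  {"tx": 348,"ty": -332,"tz": 0,"roll": 12.7},
  {"tx": 348,"ty": -332,"tz": 0,"roll": 12.7},
  {"tx": 348,"ty": -332,"tz": 0,"roll": 12.7},
  {"tx": 348,"ty": -332,"tz": 0,"roll": 12.7},
  {"tx": 348,"ty": -332,"tz": 0,"roll": 12.7},
  {"tx": 348,"ty": -332,"tz": 0,"roll": 12.7},
  {"tx": 348,"ty": -332,"tz": 0,"roll": 12.7},
  {"tx": 348,"ty": -332,"tz": 0,"roll": 12.7},
], grip=80)

```text
t: 1.55
tcp_pos: [0.4321, -0.1886, 0.2195]
ee_rot: [0.999, 0.054, -0.0, 0.0]
contact_force: [-0.3, -0.2, 0.1]
width: 0.0799
grip_force: 0.0
```

```bash
python3 - <<'E'
from meas import *
d=cam('wrist');cv2.imwrite('pics/w1.png',d['color']);hsv=cv2.cvtColor(d['color'],cv2.COLOR_BGR2HSV).astype(int)
m=(hsv[...,0]>=25)&(hsv[...,0]<=38)&(hsv[...,1]>60)&(hsv[...,2]>115)
k=big(m);print(*rect(onplane(d,k,.124)),k.min(0),k.max(0))
goal((432.2,-188),94,6.2)
E
```

```text
[ 474.44021606 -187.2989502 ] 30.820528030395508 20.154478073120117 -75.01946067810059 [304 175] [348 203]
tx ty tz roll [  0.4  -1.  125.5] -0.1 cur yaw 6.1 j6 46.4
```

View pics/w1.png

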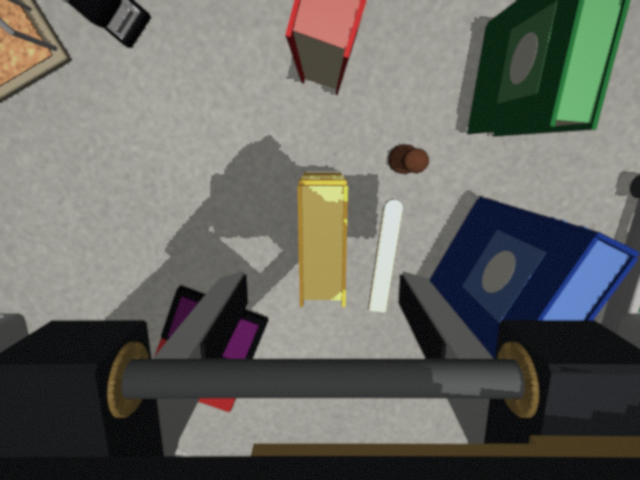

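The wrist view shows yellow centred between the fingers (298–348, 178–306) and shadowed by the gripper. Measuring again with a lower threshold.

```bash
python3 - <<'E'
from meas import *
d=cam('wrist');hsv=cv2.cvtColor(d['color'],cv2.COLOR_BGR2HSV).astype(int)
m=(hsv[...,0]>=15)&(hsv[...,0]<=38)&(hsv[...,1]>70)&(hsv[...,2]>60);m[:160]=0;m[320:]=0;m[:,:280]=0;m[:,365:]=0
k=big(m);print(*rect(onplane(d,k,.124)),k.min(0),k.max(0))
for y in range(170,186,2):print(y,hsv[y,320],end=' ')
print(onplane(d,[[298,181],[348,181],[346,306],[301,306]],.124)*1000)
E
```

```text
[ 435.38778687 -188.04039001] 103.049072265625 37.20854949951172 5.961748123168945 [296 172] [347 306]
170 [ 26  16 112] 172 [ 21  65 117] 174 [ 21 154 111] 176 [ 24 127 153] 178 [ 24 129 146] 180 [ 26 163 183] 182 [ 28 159 213] 184 [ 25 151 199] [[ 478.55111475 -166.40120446  124.        ]
 [ 482.36218041 -201.9456377   124.        ]
 [ 386.23433338 -212.35734518  124.        ]
 [ 382.47508135 -177.40916035  124.        ]]
```

move_arm([
  {"tx": 1,"ty": -0.5,"tz": 40,"roll": 0},
  {"tx": 1,"ty": -0.5,"tz": 80,"roll": 0},
  {"tx": 1,"ty": -0.5,"tz": 110,"roll": 0},
  {"tx": 1,"ty": -0.5,"tz": 125,"roll": 0},
  {"tx": 1,"ty": -0.5,"tz": 125,"roll": 0},
], grip=80)

```text
t: 2.28
tcp_pos: [0.4326, -0.1879, 0.0939]
ee_rot: [0.999, 0.053, -0.001, -0.001]
contact_force: [1.2, -0.0, 1.5]
width: 0.0798
grip_force: 0.0
```

move_arm([
  {"tx": 0},
  {"tx": 0},
  {"tx": 0},
  {"tx": 0},
  {"tx": 0},
  {"tx": 0},
  {"tx": 0},
], grip=30, squeeze=25)

```text
invalid input at $.commands[0]: expected keys tx, ty, tz, roll
```

```bash
python3 - <<'E'
from h import *
s=get_state();print(s['t'],s['tcp_pos'],s['width'],s['grip_force'],s['contact_force'])
goal((589.2,141.2),254,33)
E
```

```text
2.275 [ 0.43258165 -0.18793248  0.09388791] 0.07975175966443201 0.0 [ 1.1657447  -0.01412516  1.51171342]
tx ty tz roll [ 190.6 -310.7 -160. ] -26.9 cur yaw 6.1 j6 46.6
```

move_arm([
  {"tx": 0,"ty": 0,"tz": 0,"roll": 0},
  {"tx": 0,"ty": 0,"tz": 0,"roll": 0},
  {"tx": 0,"ty": 0,"tz": 0,"roll": 0},
  {"tx": 0,"ty": 0,"tz": 0,"roll": 0},
  {"tx": 0,"ty": 0,"tz": 0,"roll": 0},
  {"tx": 0,"ty": 0,"tz": 0,"roll": 0},
  {"tx": 0,"ty": 0,"tz": 0,"roll": 0},
], grip=30, squeeze=25)

```text
t: 3.15
tcp_pos: [0.4333, -0.1876, 0.0946]
ee_rot: [0.999, 0.054, 0.0, 0.0]
contact_force: [-0.4, 0.3, 1.6]
width: 0.0359
grip_force: 25.0
```

move_arm([
  {"tx": 0,"ty": 0,"tz": -5,"roll": 0},
  {"tx": 0,"ty": 0,"tz": -30,"roll": 0},
  {"tx": 0,"ty": 0,"tz": -70,"roll": 0},
  {"tx": 0,"ty": 0,"tz": -110,"roll": 0},
  {"tx": 0,"ty": 0,"tz": -140,"roll": 0},
  {"tx": 0,"ty": 0,"tz": -160,"roll": 0},
  {"tx": 0,"ty": 0,"tz": -160,"roll": 0},
])

```text
t: 4.03
tcp_pos: [0.4337, -0.1879, 0.2558]
ee_rot: [0.999, 0.054, 0.001, 0.001]
contact_force: [-0.2, -0.5, -2.8]
width: 0.0359
grip_force: 25.0
```

```bash
python3 - <<'E'
from h import *
s=get_state();print(s['t'],s['tcp_pos'],s['width'],s['grip_force'],s['contact_force'])
goal((589.2,141.2),254,33)
E
```

```text
4.025 [ 0.43370368 -0.18794528  0.2557859 ] 0.03591457891573681 24.99247044324875 [-0.19170325 -0.4601426  -2.79455636]
tx ty tz roll [ 190.1 -310.4    1.6] -26.8 cur yaw 6.2 j6 46.6
```

move_arm([
  {"tx": 10,"ty": -16,"tz": 0,"roll": -1.4},
  {"tx": 32,"ty": -52,"tz": 0,"roll": -4.5},
  {"tx": 60,"ty": -98,"tz": 0,"roll": -8.5},
  {"tx": 90,"ty": -147,"tz": 0,"roll": -12.7},
  {"tx": 120,"ty": -196,"tz": 0,"roll": -16.9},
  {"tx": 148,"ty": -242,"tz": 0,"roll": -20.9},
  {"tx": 170,"ty": -278,"tz": 0,"roll": -24},
  {"tx": 184,"ty": -300,"tz": 0,"roll": -26},
  {"tx": 190.1,"ty": -310.4,"tz": 1,"roll": -26.8},
  {"tx": 190.1,"ty": -310.4,"tz": 1,"roll": -26.8},
])

```text
t: 5.28
tcp_pos: [0.588, 0.1415, 0.252]
ee_rot: [0.959, 0.284, -0.001, -0.0]
contact_force: [0.1, -0.1, -3.2]
width: 0.0356
grip_force: 25.0
```

```bash
python3 - <<'E'
from h import *
s=get_state();print(s['t'],s['tcp_pos'],s['width'],s['contact_force'])
goal((589.2,141.2),109,33)
d=cam('scene');a=d['color'][80:330,280:520]
e=cam('wrist')['color']
cv2.imwrite('pics/a1.png',np.hstack([cv2.resize(a,(400,417)),cv2.resize(e,(400,417))]))
E
```

```text
5.275 [0.58804458 0.14154723 0.25204406] 0.03562698211773949 [ 0.089351   -0.12725182 -3.22601651]
tx ty tz roll [  1.1   1.1 143. ] 0.0 cur yaw 33.0 j6 59.8
```

View pics/a1.png

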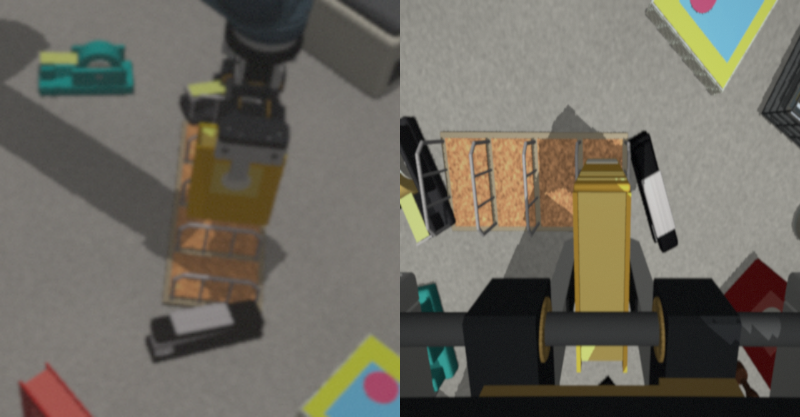

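The scene view shows yellow upright above the end bay. The wrist view (right half) shows its top running from y≈183 to 372 in the crop. Next: measure where it sits in the hand.

```bash
cat > held.py <<'E'
from meas import *
import sys
# offset of held book's top centre from TCP in tool coords; args: hue lo, hi, height of top above TCP (mm), length, thickness
lo,hi,dz,L=map(float,sys.argv[1:5])
d=cam('wrist');hsv=cv2.cvtColor(d['color'],cv2.COLOR_BGR2HSV).astype(int);s=d['state']
m=((hsv[...,0]>=lo)&(hsv[...,0]<=hi)|(hsv[...,0]>=180+lo))&(hsv[...,1]>70)&(hsv[...,2]>55);m[:,:230]=0;m[:,420:]=0;m[:120]=0
k=big(m&True);P=onplane(d,k,s['tcp_pos'][2]+dz/1000)
T=R.from_quat(s['ee_rot']).as_matrix();q=(P-s['tcp_pos'])@T*1000
print('px',k.min(0),k.max(0),'tool x',q[:,0].min(),q[:,0].max(),'y',q[:,1].min(),q[:,1].max(),'centre from near end',q[:,0].min()+L/2)
cv2.imwrite('pics/held.png',d['color'])
E
python3 held.py 15 38 30 98
```

```text
px [230 159] [370 359] tool x -14.901279280184996 67.49848443727478 y -36.33273955239773 18.590221676565186 centre from near end 34.098720719815006
```

```bash
cat > held.py <<'E'
from meas import *
import sys
dz,c=float(sys.argv[1]),int(sys.argv[2])
d=cam('wrist');hsv=cv2.cvtColor(d['color'],cv2.COLOR_BGR2HSV).astype(int);s=d['state']
T=R.from_quat(s['ee_rot']).as_matrix()
for a,b,st in((180,226,3),(400,450,3)):
  for y in range(a,b,st):
    q=(onplane(d,[[c,y]],s['tcp_pos'][2]+dz/1000)-s['tcp_pos'])@T*1000
    print(y,hsv[y,c],q[0,0].round(1),end=' | ')
  print()
for y in (230,330):print(y,[(x,*hsv[y,x]) for x in list(range(270,292,3))+list(range(355,376,3))])
E
python3 held.py 30 322
```

```text
180 [ 14 128 118] 59.9 | 183 [20 57 98] 58.8 | 186 [ 25  28 118] 57.7 | 189 [ 20 143 100] 56.6 | 192 [ 21 191  92] 55.5 | 195 [ 21 173  96] 54.3 | 198 [ 23 127 131] 53.2 | 201 [ 23 136 135] 52.1 | 204 [ 23 137 112] 50.9 | 207 [ 23 141 125] 49.8 | 210 [ 21 184 101] 48.7 | 213 [ 21 177 150] 47.5 | 216 [ 21 174 158] 46.3 | 219 [ 21 174 132] 45.2 | 222 [ 23 130 149] 44.0 | 225 [ 23 124 163] 42.8 | 
400 [ 24 127 159] -35.0 | 403 [ 23 131 158] -36.5 | 406 [ 23 131 158] -38.0 | 409 [ 23 131 158] -39.5 | 412 [ 23 127 159] -41.1 | 415 [ 22  65 153] -42.6 | 418 [ 26  12 146] -44.2 | 421 [ 27  15 150] -45.7 | 424 [ 24  17 154] -47.3 | 427 [ 30  14 149] -48.9 | 430 [ 26  14 151] -50.4 | 433 [ 27  16 148] -52.0 | 436 [ 26  14 142] -53.6 | 439 [24 18 69] -55.2 | 442 [19 97 29] -56.8 | 445 [ 20 135  72] -58.5 | 448 [ 20 150  68] -60.1 | 
230 [(270, np.int64(14), np.int64(122), np.int64(192)), (273, np.int64(14), np.int64(126), np.int64(196)), (276, np.int64(17), np.int64(146), np.int64(176)), (279, np.int64(21), np.int64(177), np.int64(154)), (282, np.int64(21), np.int64(177), np.int64(154)), (285,
[... 561 characters left out ...]
, np.int64(90), np.int64(113), np.int64(9)), (276, np.int64(98), np.int64(85), np.int64(12)), (279, np.int64(20), np.int64(183), np.int64(85)), (282, np.int64(21), np.int64(178), np.int64(153)), (285, np.int64(21), np.int64(179), np.int64(147)), (288, np.int64(23), np.int64(136), np.int64(148)), (291, np.int64(23), np.int64(129), np.int64(160)), (355, np.int64(23), np.int64(131), np.int64(158)), (358, np.int64(22), np.int64(146), np.int64(136)), (361, np.int64(21), np.int64(179), np.int64(151)), (364, np.int64(20), np.int64(178), np.int64(152)), (367, np.int64(21), np.int64(174), np.int64(57)), (370, np.int64(75), np.int64(43), np.int64(12)), (373, np.int64(130), np.int64(64), np.int64(12))]
```

The spine edge is at +48.5 and the fore-edge at -49, so the book is centred in the hand. Lowering it now.

move_arm([
  {"tx": 0.7,"ty": 0.7,"tz": 25,"roll": 0},
  {"tx": 0.7,"ty": 0.7,"tz": 65,"roll": 0},
  {"tx": 0.7,"ty": 0.7,"tz": 100,"roll": 0},
  {"tx": 0.7,"ty": 0.7,"tz": 120,"roll": 0},
  {"tx": 0.7,"ty": 0.7,"tz": 132,"roll": 0},
  {"tx": 0.7,"ty": 0.7,"tz": 138,"roll": 0},
  {"tx": 0.7,"ty": 0.7,"tz": 138,"roll": 0},
])

```text
t: 6.35
tcp_pos: [0.5901, 0.1413, 0.1161]
ee_rot: [0.959, 0.284, 0.001, 0.0]
contact_force: [-0.2, -0.3, -1.9]
width: 0.0359
grip_force: 25.0
```

```bash
python3 - <<'E'
from h import *
s=get_state();print(s['t'],s['tcp_pos'],s['width'],s['contact_force'])
goal((589.2,141.2),106.6,33)
E
```

```text
6.35 [0.59014137 0.14131632 0.11611818] 0.035859368036237925 [-0.21021862 -0.27442331 -1.91984516]
tx ty tz roll [-0.9 -0.4  9.5] -0.0 cur yaw 33.0 j6 59.8
```

move_arm([
  {"tx": -0.3,"ty": -0.2,"tz": 3,"roll": 0},
  {"tx": -0.3,"ty": -0.2,"tz": 6,"roll": 0},
  {"tx": -0.3,"ty": -0.2,"tz": 8,"roll": 0},
  {"tx": -0.3,"ty": -0.2,"tz": 8,"roll": 0},
])

```text
t: 6.85
tcp_pos: [0.5891, 0.1413, 0.1073]
ee_rot: [0.959, 0.284, -0.0, -0.0]
contact_force: [0.3, -0.3, -3.2]
width: 0.0359
grip_force: 25.0
```

move_arm([
  {"tx": 0,"ty": 0,"tz": 1,"roll": 0},
  {"tx": 0,"ty": 0,"tz": 1,"roll": 0},
])

```text
t: 7.1
tcp_pos: [0.5895, 0.1413, 0.1067]
ee_rot: [0.959, 0.284, 0.0, 0.0]
contact_force: [-0.1, -0.5, -1.3]
width: 0.0362
grip_force: 25.0
```

move_arm([
  {"tx": 0,"ty": 0,"tz": 0.7,"roll": 0},
  {"tx": 0,"ty": 0,"tz": 0.7,"roll": 0},
])

```text
t: 7.35
tcp_pos: [0.5895, 0.1414, 0.1066]
ee_rot: [0.959, 0.284, 0.0, 0.0]
contact_force: [-2.2, -0.9, 4.6]
width: 0.0361
grip_force: 25.0
```

move_arm([
  {"tx": 0,"ty": 0,"tz": 0,"roll": 0},
  {"tx": 0,"ty": 0,"tz": 0,"roll": 0},
  {"tx": 0,"ty": 0,"tz": 0,"roll": 0},
  {"tx": 0,"ty": 0,"tz": 0,"roll": 0},
], grip=60)

```text
t: 7.85
tcp_pos: [0.5892, 0.1413, 0.1056]
ee_rot: [0.959, 0.284, -0.0, -0.0]
contact_force: [0.5, -0.1, -0.2]
width: 0.0598
grip_force: 0.0
```

move_arm([
  {"tx": 0,"ty": 0,"tz": -20,"roll": 0},
  {"tx": 0,"ty": 0,"tz": -60,"roll": 0},
  {"tx": 0,"ty": 0,"tz": -110,"roll": 0},
  {"tx": 0,"ty": 0,"tz": -140,"roll": 0},
])

```text
t: 8.35
tcp_pos: [0.5905, 0.1415, 0.2507]
ee_rot: [0.959, 0.284, 0.003, 0.001]
contact_force: [0.1, 0.1, -0.8]
width: 0.06
grip_force: 0.0
```

```bash
python3 - <<'E'
from h import *
s=get_state();print(s['t'],s['tcp_pos'],s['width'],s['contact_force'])
goal((582.2,-337.6),246,1.1)
cv2.imwrite('pics/w2.png',cam('wrist')['color'])
E
```

```text
8.35 [0.59046756 0.14145519 0.2506974 ] 0.05999597824838987 [ 0.11300755  0.05738322 -0.77252515]
tx ty tz roll [-267.9  397.3    4.5] 31.9 cur yaw 33.0 j6 59.8
```

View pics/w2.png

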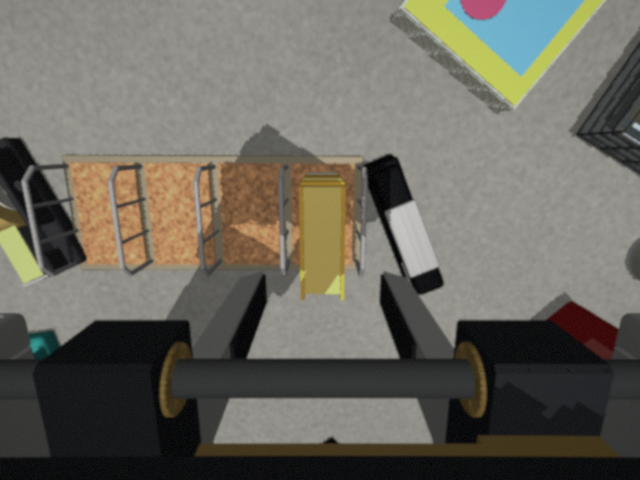

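Yellow stands straight in the end bay at (322,235), between the wires. Green next.

move_arm([
  {"tx": -268,"ty": 397,"tz": 4,"roll": 31.9},
  {"tx": -268,"ty": 397,"tz": 4,"roll": 31.9},
  {"tx": -268,"ty": 397,"tz": 4,"roll": 31.9},
  {"tx": -268,"ty": 397,"tz": 4,"roll": 31.9},
  {"tx": -268,"ty": 397,"tz": 4,"roll": 31.9},
  {"tx": -268,"ty": 397,"tz": 4,"roll": 31.9},
  {"tx": -268,"ty": 397,"tz": 4,"roll": 31.9},
  {"tx": -268,"ty": 397,"tz": 4,"roll": 31.9},
  {"tx": -268,"ty": 397,"tz": 4,"roll": 31.9},
  {"tx": -268,"ty": 397,"tz": 4,"roll": 31.9},
], grip=80)

```text
t: 9.65
tcp_pos: [0.5807, -0.3369, 0.2417]
ee_rot: [1.0, 0.01, -0.0, -0.0]
contact_force: [0.1, 1.4, -0.5]
width: 0.0799
grip_force: 0.0
```

```bash
cat > hov.py <<'E'
from meas import *
import sys
# book top under the gripper: colour mask around the expected top, args name, est x, y, yaw, tcp z to go to
n=sys.argv[1];x,y,a,z=map(float,sys.argv[2:6])
H=dict(blue=(104,122,172,108,32),red=(-6,9,156,106,38),green=(45,80,140,102,30))[n];lo,hi,h,L,t=H
d=cam('wrist');hsv=cv2.cvtColor(d['color'],cv2.COLOR_BGR2HSV).astype(int);hu=hsv[...,0].copy();hu[hu>170]-=180
m=(hu>=lo)&(hu<=hi)&(hsv[...,1]>50)&(hsv[...,2]>40)
yy,xx=np.nonzero(m);P=onplane(d,np.c_[xx,yy],h/1000)*1000
c,s=np.cos(np.radians(a)),np.sin(np.radians(a));q=(P[:,:2]-[x,y])@np.array([[c,-s],[s,c]])
k=(abs(q[:,1])<t/2+12)&(abs(q[:,0])<L/2+20);q=q[k]
print('u (along)',np.percentile(q[:,0],[0,.5,99.5,100]).round(1),'expected +-',L/2)
for u in(-40,-20,20,35,45):
  w=q[abs(q[:,0]-u)<3][:,1]
  if len(w):print('u',u,'v',w.min().round(1),w.max().round(1),len(w))
cv2.imwrite('pics/hov_'+n+'.png',d['color']);goal((x,y),z,a)
E
python3 hov.py green 582.2 -337.6 1.1 110
```

```text
u (along) [-48.8 -45.4  56.8  56.8] expected +- 51.0
u -40 v -15.5 13.1 259
u -20 v -15.2 13.6 303
u 20 v -15.4 14.6 281
u 35 v -15.9 14.5 375
u 45 v -15.8 15.0 338
tx ty tz roll [  1.3   1.3 131.8] 0.1 cur yaw 1.2 j6 49.1
```

move_arm([
  {"tx": 2.5,"ty": 1.5,"tz": 40,"roll": 0},
  {"tx": 2.5,"ty": 1.5,"tz": 85,"roll": 0},
  {"tx": 2.5,"ty": 1.5,"tz": 115,"roll": 0},
  {"tx": 2.5,"ty": 1.5,"tz": 131,"roll": 0},
  {"tx": 2.5,"ty": 1.5,"tz": 131,"roll": 0},
])

```text
t: 10.32
tcp_pos: [0.5831, -0.3379, 0.1101]
ee_rot: [1.0, 0.01, -0.001, -0.001]
contact_force: [0.1, -0.3, 0.4]
width: 0.0802
grip_force: 0.0
```

move_arm([
  {"tx": 0,"ty": 0,"tz": 0,"roll": 0},
  {"tx": 0,"ty": 0,"tz": 0,"roll": 0},
  {"tx": 0,"ty": 0,"tz": 0,"roll": 0},
  {"tx": 0,"ty": 0,"tz": 0,"roll": 0},
  {"tx": 0,"ty": 0,"tz": 0,"roll": 0},
  {"tx": 0,"ty": 0,"tz": 0,"roll": 0},
  {"tx": 0,"ty": 0,"tz": 0,"roll": 0},
], grip=24)

```text
t: 11.2
tcp_pos: [0.5832, -0.339, 0.1107]
ee_rot: [1.0, 0.01, -0.0, -0.0]
contact_force: [-0.1, 0.2, 0.6]
width: 0.0296
grip_force: 25.0
```

move_arm([
  {"tx": 0,"ty": 0,"tz": -5,"roll": 0},
  {"tx": 0,"ty": 0,"tz": -30,"roll": 0},
  {"tx": 0,"ty": 0,"tz": -70,"roll": 0},
  {"tx": 0,"ty": 0,"tz": -115,"roll": 0},
  {"tx": 0,"ty": 0,"tz": -155,"roll": 0},
  {"tx": 0,"ty": 0,"tz": -175,"roll": 0},
  {"tx": 0,"ty": 0,"tz": -175,"roll": 0},
])

```text
t: 12.08
tcp_pos: [0.5836, -0.3393, 0.2868]
ee_rot: [1.0, 0.01, 0.001, 0.001]
contact_force: [-0.8, -0.1, -3.1]
width: 0.03
grip_force: 25.0
```

```bash
python3 - <<'E'
from h import *
s=get_state();print(s['t'],s['tcp_pos'],s['width'],s['contact_force'])
goal((545.7,208.3),285,33)
E
python3 held.py 30 322
```

```text
12.075 [ 0.58359002 -0.33932984  0.28678035] 0.030042486377223936 [-0.81823051 -0.12904074 -3.06836487]
tx ty tz roll [ -27.4 -548.3    1. ] -31.9 cur yaw 1.1 j6 49.1
180 [62 50 82] 60.0 | 183 [ 67 195  47] 58.9 | 186 [ 68 174  47] 57.8 | 189 [ 64 108  87] 56.7 | 192 [ 64 105 102] 55.6 | 195 [ 64 107  98] 54.4 | 198 [ 65 107  98] 53.3 | 201 [ 67 177  59] 52.2 | 204 [ 68 159 122] 51.0 | 207 [ 67 153 135] 49.9 | 210 [ 67 167 107] 48.8 | 213 [ 63 100 179] 47.6 | 216 [ 63  95 205] 46.4 | 219 [ 63  95 206] 45.3 | 222 [ 63  97 205] 44.1 | 225 [ 63  95 206] 43.0 | 
400 [ 64 105 119] -34.8 | 403 [ 63 106 120] -36.3 | 406 [ 63 105 119] -37.8 | 409 [ 64 107 119] -39.4 | 412 [ 63 103 119] -40.9 | 415 [ 89  90 125] -42.4 | 418 [110 126 206] -44.0 | 421 [110 126 210] -45.6 | 424 [110 129 208] -47.1 | 427 [110 129 208] -48.7 | 430 [110 127 209] -50.3 | 433 [110 128 209] -51.8 | 436 [110 130 206] -53.4 | 439 [110 128 207] -55.0 | 442 [110 118 182] -56.6 | 445 [ 19 119  75] -58.3 | 448 [ 20 147  73] -59.9 | 
230 [(270, np.int64(30), np.int64(12), np.int64(168)), (273, np.int64(26), np.int64(14), np.
[... 703 characters left out ...]
np.int64(85)), (273, np.int64(20), np.int64(9), np.int64(84)), (276, np.int64(30), np.int64(7), np.int64(77)), (279, np.int64(0), np.int64(0), np.int64(21)), (282, np.int64(143), np.int64(68), np.int64(15)), (285, np.int64(70), np.int64(85), np.int64(18)), (288, np.int64(67), np.int64(172), np.int64(77)), (291, np.int64(68), np.int64(166), np.int64(80)), (355, np.int64(67), np.int64(168), np.int64(79)), (358, np.int64(67), np.int64(166), np.int64(69)), (361, np.int64(110), np.int64(55), np.int64(14)), (364, np.int64(120), np.int64(15), np.int64(17)), (367, np.int64(60), np.int64(8), np.int64(31)), (370, np.int64(30), np.int64(3), np.int64(78)), (373, np.int64(30), np.int64(6), np.int64(85))]
```

move_arm([
  {"tx": -1,"ty": -20,"tz": 0,"roll": -1.2},
  {"tx": -3,"ty": -65,"tz": 0,"roll": -3.8},
  {"tx": -6,"ty": -120,"tz": 0,"roll": -7},
  {"tx": -9,"ty": -175,"tz": 0,"roll": -10.2},
  {"tx": -12,"ty": -230,"tz": 0,"roll": -13.4},
  {"tx": -15,"ty": -285,"tz": 0,"roll": -16.6},
  {"tx": -17,"ty": -340,"tz": 0,"roll": -19.8},
  {"tx": -20,"ty": -395,"tz": 0,"roll": -23},
  {"tx": -23,"ty": -450,"tz": 0,"roll": -26.2},
  {"tx": -25,"ty": -500,"tz": 0,"roll": -29},
])

```text
t: 13.38
tcp_pos: [0.5465, 0.1631, 0.2838]
ee_rot: [0.965, 0.261, -0.002, -0.0]
contact_force: [1.3, -0.4, -1.7]
width: 0.0301
grip_force: 25.0
```

```bash
python3 -c "
from h import *
goal((545.3,208.1),285,33)"
```

```text
tx ty tz roll [ 21.7 -39.4  -1.2] -2.7 cur yaw 30.3 j6 64.9
```

move_arm([
  {"tx": 14,"ty": -26,"tz": 0,"roll": -1.8},
  {"tx": 20,"ty": -37,"tz": 0,"roll": -2.7},
  {"tx": 21,"ty": -39.4,"tz": 0,"roll": -2.7},
  {"tx": 21,"ty": -39.4,"tz": 0,"roll": -2.7},
  {"tx": 21,"ty": -39.4,"tz": 0,"roll": -2.7},
])

```text
t: 14.0
tcp_pos: [0.5472, 0.2041, 0.2857]
ee_rot: [0.96, 0.282, -0.0, 0.0]
contact_force: [-0.2, -0.3, -1.9]
width: 0.0295
grip_force: 25.0
```

```bash
python3 -c "
from h import *
for _ in range(3): goal((545.3,208.1),122.7,33);get_image('top')"
```

```text
tx ty tz roll [  0.6  -4.4 163. ] -0.3 cur yaw 32.7 j6 66.6
tx ty tz roll [  0.5  -4.4 163. ] -0.3 cur yaw 32.7 j6 66.6
tx ty tz roll [  0.4  -4.3 163.1] -0.3 cur yaw 32.7 j6 66.6
```

move_arm([
  {"tx": 0.5,"ty": -4.3,"tz": 10,"roll": -0.3},
  {"tx": 0.5,"ty": -4.3,"tz": 45,"roll": -0.3},
  {"tx": 0.5,"ty": -4.3,"tz": 85,"roll": -0.3},
  {"tx": 0.5,"ty": -4.3,"tz": 120,"roll": -0.3},
  {"tx": 0.5,"ty": -4.3,"tz": 142,"roll": -0.3},
  {"tx": 0.5,"ty": -4.3,"tz": 153,"roll": -0.3},
  {"tx": 0.5,"ty": -4.3,"tz": 157,"roll": -0.3},
  {"tx": 0.5,"ty": -4.3,"tz": 157,"roll": -0.3},
])

```text
t: 15.15
tcp_pos: [0.5456, 0.209, 0.1294]
ee_rot: [0.959, 0.285, 0.001, 0.0]
contact_force: [0.5, 0.7, -2.6]
width: 0.0301
grip_force: 25.0
```

```bash
python3 -c "
from h import *
for _ in range(2): goal((545.3,208.1),122.5,33);get_image('top')
cv2.imwrite('pics/w3.png',get_image('wrist')['color'])"
```

```text
tx ty tz roll [-0.8  0.6  6.9] 0.1 cur yaw 33.1 j6 66.7
tx ty tz roll [-1.   0.5  7.3] 0.1 cur yaw 33.1 j6 66.8
```

View pics/w3.png

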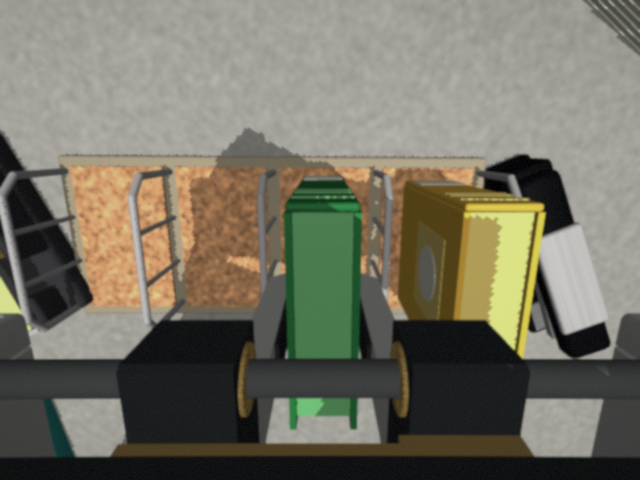

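Green is at (322,260), centred between its wires and square to them; yellow still stands at (475,265). Lowering the last millimetres.

move_arm([
  {"tx": -0.8,"ty": 0.5,"tz": 3,"roll": 0},
  {"tx": -0.8,"ty": 0.5,"tz": 5,"roll": 0},
  {"tx": -0.8,"ty": 0.5,"tz": 6.5,"roll": 0},
  {"tx": -0.8,"ty": 0.5,"tz": 6.5,"roll": 0},
])

```text
t: 15.8
tcp_pos: [0.545, 0.2081, 0.1227]
ee_rot: [0.959, 0.285, 0.0, 0.0]
contact_force: [-1.3, -0.2, 1.6]
width: 0.0301
grip_force: 25.0
```

move_arm([
  {"tx": 0,"ty": 0,"tz": 0.8,"roll": 0},
  {"tx": 0,"ty": 0,"tz": 0.8,"roll": 0},
])

```text
t: 16.05
tcp_pos: [0.545, 0.2081, 0.1227]
ee_rot: [0.959, 0.285, 0.0, 0.0]
contact_force: [-3.8, -0.2, 6.5]
width: 0.0299
grip_force: 25.0
```

move_arm([
  {"tx": 0,"ty": 0,"tz": 0,"roll": 0},
  {"tx": 0,"ty": 0,"tz": 0,"roll": 0},
  {"tx": 0,"ty": 0,"tz": 0,"roll": 0},
  {"tx": 0,"ty": 0,"tz": 0,"roll": 0},
], grip=52)

```text
t: 16.55
tcp_pos: [0.5448, 0.208, 0.1213]
ee_rot: [0.959, 0.285, -0.0, -0.0]
contact_force: [-0.0, -0.0, -0.1]
width: 0.0517
grip_force: 0.0
```

move_arm([
  {"tx": 0,"ty": 0,"tz": -20,"roll": 0},
  {"tx": 0,"ty": 0,"tz": -60,"roll": 0},
  {"tx": 0,"ty": 0,"tz": -110,"roll": 0},
  {"tx": 0,"ty": 0,"tz": -130,"roll": 0},
])

```text
t: 17.05
tcp_pos: [0.5465, 0.2084, 0.2564]
ee_rot: [0.959, 0.285, 0.004, 0.0]
contact_force: [0.3, 0.2, -0.4]
width: 0.0521
grip_force: 0.0
```

```bash
python3 -c "
from h import *
goal((610.3,-182),253,-11.6)"
```

```text
tx ty tz roll [-159.7  361.9    3.4] 44.7 cur yaw 33.1 j6 66.7
```

move_arm([
  {"tx": -160,"ty": 362,"tz": 0,"roll": 44.7},
  {"tx": -160,"ty": 362,"tz": 0,"roll": 44.7},
  {"tx": -160,"ty": 362,"tz": 0,"roll": 44.7},
  {"tx": -160,"ty": 362,"tz": 0,"roll": 44.7},
  {"tx": -160,"ty": 362,"tz": 0,"roll": 44.7},
  {"tx": -160,"ty": 362,"tz": 0,"roll": 44.7},
  {"tx": -160,"ty": 362,"tz": 0,"roll": 44.7},
  {"tx": -160,"ty": 362,"tz": 0,"roll": 44.7},
  {"tx": -160,"ty": 362,"tz": 0,"roll": 44.7},
  {"tx": -160,"ty": 362,"tz": 0,"roll": 44.7},
], grip=80)

```text
t: 18.3
tcp_pos: [0.6084, -0.1808, 0.2516]
ee_rot: [0.995, -0.1, -0.0, -0.0]
contact_force: [0.8, 0.5, 0.3]
width: 0.0798
grip_force: 0.0
```

```bash
python3 hov.py red 610.3 -182 -11.6 126
```

```text
u (along) [-53.5 -50.1  57.9  58.6] expected +- 53.0
u -40 v -19.1 19.6 352
u -20 v -18.7 19.4 408
u 20 v -19.4 19.5 426
u 35 v -19.9 19.3 440
u 45 v -19.7 19.8 448
tx ty tz roll [  2.    0.7 125.6] 0.1 cur yaw -11.5 j6 74.7
```

move_arm([
  {"tx": 1.6,"ty": 0.7,"tz": 40,"roll": 0},
  {"tx": 1.6,"ty": 0.7,"tz": 85,"roll": 0},
  {"tx": 1.6,"ty": 0.7,"tz": 112,"roll": 0},
  {"tx": 1.6,"ty": 0.7,"tz": 125,"roll": 0},
  {"tx": 1.6,"ty": 0.7,"tz": 125,"roll": 0},
])

```text
t: 18.98
tcp_pos: [0.6097, -0.183, 0.1262]
ee_rot: [0.995, -0.101, -0.0, -0.0]
contact_force: [-2.0, -0.0, -0.3]
width: 0.0795
grip_force: 0.0
```

move_arm([
  {"tx": 0,"ty": 0,"tz": 0,"roll": 0},
  {"tx": 0,"ty": 0,"tz": 0,"roll": 0},
  {"tx": 0,"ty": 0,"tz": 0,"roll": 0},
  {"tx": 0,"ty": 0,"tz": 0,"roll": 0},
  {"tx": 0,"ty": 0,"tz": 0,"roll": 0},
  {"tx": 0,"ty": 0,"tz": 0,"roll": 0},
  {"tx": 0,"ty": 0,"tz": 0,"roll": 0},
], grip=30, squeeze=28)

```text
t: 19.85
tcp_pos: [0.61, -0.1834, 0.1267]
ee_rot: [0.995, -0.101, 0.0, -0.0]
contact_force: [-0.6, 1.6, 1.6]
width: 0.0378
grip_force: 28.0
```

move_arm([
  {"tx": 0,"ty": 0,"tz": -5,"roll": 0},
  {"tx": 0,"ty": 0,"tz": -30,"roll": 0},
  {"tx": 0,"ty": 0,"tz": -70,"roll": 0},
  {"tx": 0,"ty": 0,"tz": -115,"roll": 0},
  {"tx": 0,"ty": 0,"tz": -155,"roll": 0},
  {"tx": 0,"ty": 0,"tz": -175,"roll": 0},
  {"tx": 0,"ty": 0,"tz": -175,"roll": 0},
])

```text
t: 20.72
tcp_pos: [0.6101, -0.1839, 0.3021]
ee_rot: [0.995, -0.101, 0.001, 0.0]
contact_force: [-0.2, 0.4, -3.9]
width: 0.0377
grip_force: 28.0
```

```bash
python3 -c "
from h import *
goal((502.1,275.4),301,33)"
python3 held.py 30 322|head -2
```

```text
tx ty tz roll [-198.2 -428.1    0.6] -44.6 cur yaw -11.6 j6 74.7
180 [179 194  71] 60.1 | 183 [179 190  75] 59.0 | 186 [  2 144 122] 57.9 | 189 [  1 166  97] 56.8 | 192 [  2 144 126] 55.7 | 195 [  1 210  74] 54.5 | 198 [  0 206 129] 53.4 | 201 [  0 189 194] 52.3 | 204 [  0 193 182] 51.1 | 207 [  1 155 125] 50.0 | 210 [  3 117 201] 48.8 | 213 [  3 116 207] 47.7 | 216 [  3 117 207] 46.5 | 219 [  3 119 207] 45.4 | 222 [  3 116 206] 44.2 | 225 [  3 118 206] 43.0 | 
400 [  2 143 143] -34.7 | 403 [  1 147 142] -36.3 | 406 [  2 146 143] -37.8 | 409 [  2 143 143] -39.3 | 412 [  2 145 144] -40.8 | 415 [  3 142 151] -42.4 | 418 [  2 131 199] -43.9 | 421 [166 140 126] -45.5 | 424 [152 181  90] -47.1 | 427 [152 179  91] -48.6 | 430 [151 181  89] -50.2 | 433 [152 181  89] -51.8 | 436 [153 179  91] -53.4 | 439 [153 189  89] -55.0 | 442 [156 154  88] -56.6 | 445 [ 19 142  72] -58.2 | 448 [ 20 147  71] -59.8 |
```

move_arm([
  {"tx": -8,"ty": -17,"tz": 0,"roll": -1.8},
  {"tx": -27,"ty": -58,"tz": 0,"roll": -6},
  {"tx": -50,"ty": -108,"tz": 0,"roll": -11.3},
  {"tx": -73,"ty": -158,"tz": 0,"roll": -16.5},
  {"tx": -96,"ty": -208,"tz": 0,"roll": -21.7},
  {"tx": -119,"ty": -258,"tz": 0,"roll": -26.9},
  {"tx": -142,"ty": -308,"tz": 0,"roll": -32.1},
  {"tx": -165,"ty": -358,"tz": 0,"roll": -37.3},
  {"tx": -184,"ty": -398,"tz": 0,"roll": -41.5},
  {"tx": -195,"ty": -420,"tz": 0,"roll": -43.8},
])

```text
t: 22.02
tcp_pos: [0.5006, 0.2696, 0.2993]
ee_rot: [0.96, 0.28, -0.002, -0.0]
contact_force: [-0.2, -0.0, -3.1]
width: 0.0378
grip_force: 28.0
```

move_arm([
  {"tx": 0,"ty": 0,"tz": 0,"roll": -0.8},
  {"tx": 0,"ty": 0,"tz": 0,"roll": -0.8},
  {"tx": 0,"ty": 0,"tz": 0,"roll": -0.8},
])

```text
t: 22.4
tcp_pos: [0.5033, 0.2663, 0.301]
ee_rot: [0.959, 0.283, -0.0, 0.0]
contact_force: [0.1, 0.4, -3.2]
width: 0.0378
grip_force: 28.0
```

```bash
python3 -c "
from h import *
goal((501.6,275.1),138.6,33)"
```

```text
tx ty tz roll [  3.6  -8.3 162.4] -0.1 cur yaw 32.9 j6 73.6
```

move_arm([
  {"tx": 3.4,"ty": -8,"tz": 5,"roll": -0.1},
  {"tx": 3.4,"ty": -8,"tz": 40,"roll": -0.1},
  {"tx": 3.4,"ty": -8,"tz": 85,"roll": -0.1},
  {"tx": 3.4,"ty": -8,"tz": 120,"roll": -0.1},
  {"tx": 3.4,"ty": -8,"tz": 142,"roll": -0.1},
  {"tx": 3.4,"ty": -8,"tz": 153,"roll": -0.1},
  {"tx": 3.4,"ty": -8,"tz": 156,"roll": -0.1},
  {"tx": 3.4,"ty": -8,"tz": 156,"roll": -0.1},
])

```text
t: 23.4
tcp_pos: [0.5024, 0.2758, 0.1463]
ee_rot: [0.959, 0.285, 0.001, -0.0]
contact_force: [0.2, -0.2, -3.4]
width: 0.038
grip_force: 28.0
```

```bash
python3 -c "
from h import *
for _ in range(2): goal((501.6,275.1),138.6,33);get_image('top')"
```

```text
tx ty tz roll [-1.1  0.2  7.7] 0.1 cur yaw 33.1 j6 74.3
tx ty tz roll [-1.2  0.1  8. ] 0.1 cur yaw 33.1 j6 74.3
```

move_arm([
  {"tx": -1,"ty": 0.2,"tz": 3,"roll": 0},
  {"tx": -1,"ty": 0.2,"tz": 5.5,"roll": 0},
  {"tx": -1,"ty": 0.2,"tz": 7.2,"roll": 0},
  {"tx": -1,"ty": 0.2,"tz": 7.2,"roll": 0},
])

```text
t: 24.0
tcp_pos: [0.5012, 0.275, 0.1386]
ee_rot: [0.959, 0.285, 0.0, -0.0]
contact_force: [-0.8, 0.3, -1.3]
width: 0.0382
grip_force: 28.0
```

move_arm([
  {"tx": 0,"ty": 0,"tz": 0.7,"roll": 0},
  {"tx": 0,"ty": 0,"tz": 0.7,"roll": 0},
])

```text
t: 24.25
tcp_pos: [0.5013, 0.275, 0.1386]
ee_rot: [0.959, 0.285, 0.0, 0.0]
contact_force: [-3.1, -1.7, 5.9]
width: 0.0377
grip_force: 28.0
```

move_arm([
  {"tx": 0,"ty": 0,"tz": 0,"roll": 0},
  {"tx": 0,"ty": 0,"tz": 0,"roll": 0},
  {"tx": 0,"ty": 0,"tz": 0,"roll": 0},
  {"tx": 0,"ty": 0,"tz": 0,"roll": 0},
], grip=56)

```text
t: 24.75
tcp_pos: [0.5011, 0.2749, 0.1375]
ee_rot: [0.959, 0.285, 0.0, 0.0]
contact_force: [-0.3, 0.4, -0.8]
width: 0.0561
grip_force: 0.0
```

move_arm([
  {"tx": 0,"ty": 0,"tz": -20,"roll": 0},
  {"tx": 0,"ty": 0,"tz": -60,"roll": 0},
  {"tx": 0,"ty": 0,"tz": -110,"roll": 0},
  {"tx": 0,"ty": 0,"tz": -130,"roll": 0},
])

```text
t: 25.25
tcp_pos: [0.5026, 0.2754, 0.2725]
ee_rot: [0.959, 0.285, 0.004, -0.0]
contact_force: [0.4, -0.3, -0.2]
width: 0.0559
grip_force: 0.0
```

```bash
python3 -c "
from h import *
goal((417.4,-345.4),269,-20.1)"
```

```text
tx ty tz roll [-410.4  473.5    1.6] 53.2 cur yaw 33.1 j6 74.3
```

move_arm([
  {"tx": -410,"ty": 473,"tz": 0,"roll": 53.2},
  {"tx": -410,"ty": 473,"tz": 0,"roll": 53.2},
  {"tx": -410,"ty": 473,"tz": 0,"roll": 53.2},
  {"tx": -410,"ty": 473,"tz": 0,"roll": 53.2},
  {"tx": -410,"ty": 473,"tz": 0,"roll": 53.2},
  {"tx": -410,"ty": 473,"tz": 0,"roll": 53.2},
  {"tx": -410,"ty": 473,"tz": 0,"roll": 53.2},
  {"tx": -410,"ty": 473,"tz": 0,"roll": 53.2},
  {"tx": -410,"ty": 473,"tz": 0,"roll": 53.2},
  {"tx": -410,"ty": 473,"tz": 0,"roll": 53.2},
], grip=80)

```text
t: 26.5
tcp_pos: [0.4151, -0.3461, 0.2672]
ee_rot: [0.985, -0.175, -0.0, -0.0]
contact_force: [0.2, 0.0, 0.0]
width: 0.0803
grip_force: 0.0
```

```bash
python3 -c "
from h import *
goal((417.4,-345.4),269,-20.1)"
```

```text
tx ty tz roll [ 1.9 -1.4 -1.8] -0.0 cur yaw -20.1 j6 58.3
```

move_arm([
  {"tx": 1,"ty": -0.5,"tz": 0,"roll": 0},
  {"tx": 1,"ty": -0.5,"tz": 0,"roll": 0},
  {"tx": 1,"ty": -0.5,"tz": 0,"roll": 0},
])

```text
t: 26.88
tcp_pos: [0.4174, -0.3428, 0.2674]
ee_rot: [0.985, -0.174, -0.0, -0.0]
contact_force: [0.5, -0.2, 0.3]
width: 0.08
grip_force: 0.0
```

```bash
python3 hov.py blue 417.4 -345.4 -20.1 142
```

```text
u (along) [-53.  -49.6  58.5  59.2] expected +- 54.0
u -40 v -18.2 12.8 321
u -20 v -17.8 12.7 287
u 20 v -17.8 13.8 352
u 35 v -18.2 14.4 412
u 45 v -18.0 14.3 410
tx ty tz roll [  0.8   2.5 125.6] 0.1 cur yaw -20.0 j6 58.6
```

move_arm([
  {"tx": 1.6,"ty": 4.6,"tz": 40,"roll": 0},
  {"tx": 1.6,"ty": 4.6,"tz": 85,"roll": 0},
  {"tx": 1.6,"ty": 4.6,"tz": 112,"roll": 0},
  {"tx": 1.6,"ty": 4.6,"tz": 125,"roll": 0},
  {"tx": 1.6,"ty": 4.6,"tz": 125,"roll": 0},
])

```text
t: 27.55
tcp_pos: [0.4171, -0.3483, 0.1424]
ee_rot: [0.985, -0.174, -0.0, -0.0]
contact_force: [0.2, -0.2, 0.1]
width: 0.0803
grip_force: 0.0
```

move_arm([
  {"tx": 0,"ty": 0,"tz": 0,"roll": 0},
  {"tx": 0,"ty": 0,"tz": 0,"roll": 0},
  {"tx": 0,"ty": 0,"tz": 0,"roll": 0},
  {"tx": 0,"ty": 0,"tz": 0,"roll": 0},
  {"tx": 0,"ty": 0,"tz": 0,"roll": 0},
  {"tx": 0,"ty": 0,"tz": 0,"roll": 0},
  {"tx": 0,"ty": 0,"tz": 0,"roll": 0},
], grip=24)

```text
t: 28.42
tcp_pos: [0.417, -0.349, 0.1425]
ee_rot: [0.985, -0.175, -0.0, -0.0]
contact_force: [-0.9, 0.3, 0.7]
width: 0.032
grip_force: 28.0
```

move_arm([
  {"tx": 0,"ty": 0,"tz": -5,"roll": 0},
  {"tx": 0,"ty": 0,"tz": -30,"roll": 0},
  {"tx": 0,"ty": 0,"tz": -70,"roll": 0},
  {"tx": 0,"ty": 0,"tz": -110,"roll": 0},
  {"tx": 0,"ty": 0,"tz": -145,"roll": 0},
  {"tx": 0,"ty": 0,"tz": -165,"roll": 0},
  {"tx": 0,"ty": 0,"tz": -165,"roll": 0},
])

```text
t: 29.3
tcp_pos: [0.4173, -0.3494, 0.3085]
ee_rot: [0.985, -0.175, 0.001, 0.001]
contact_force: [0.1, -0.2, -2.6]
width: 0.0318
grip_force: 28.0
```

```bash
python3 -c "
from h import *
goal((458.5,342.4),308,33)"
python3 held.py 30 322|head -2
```

```text
tx ty tz roll [-1.991e+02 -6.638e+02 -6.000e-01] -53.1 cur yaw -20.1 j6 58.2
180 [114 183  57] 60.2 | 183 [111 142  86] 59.1 | 186 [110 122 144] 58.0 | 189 [112 140  93] 56.8 | 192 [110 121 168] 55.7 | 195 [113 169  71] 54.6 | 198 [112 199  87] 53.5 | 201 [112 181 151] 52.3 | 204 [113 187 149] 51.2 | 207 [113 168 123] 50.1 | 210 [110 120 213] 48.9 | 213 [110 119 220] 47.8 | 216 [110 118 220] 46.6 | 219 [110 119 220] 45.4 | 222 [110 120 219] 44.3 | 225 [109 121 219] 43.1 | 
400 [110 129 127] -34.7 | 403 [110 131 128] -36.2 | 406 [110 129 130] -37.7 | 409 [110 128 131] -39.3 | 412 [110 127 129] -40.8 | 415 [109 131 130] -42.3 | 418 [110 132 129] -43.9 | 421 [110 131 128] -45.4 | 424 [111  63 137] -47.0 | 427 [ 23  14 159] -48.6 | 430 [ 27  14 159] -50.2 | 433 [ 27  15 165] -51.7 | 436 [ 23  14 163] -53.3 | 439 [ 27  14 163] -54.9 | 442 [ 25  21 145] -56.5 | 445 [ 20 136  73] -58.2 | 448 [ 20 142  72] -59.8 |
```

Blue is centred in the hand. The path passes near red, so I'll carry it 25 mm higher.

move_arm([
  {"tx": -5,"ty": -18,"tz": -5,"roll": -1.4},
  {"tx": -18,"ty": -60,"tz": -14,"roll": -4.8},
  {"tx": -33,"ty": -110,"tz": -22,"roll": -8.8},
  {"tx": -48,"ty": -160,"tz": -25,"roll": -12.8},
  {"tx": -63,"ty": -210,"tz": -25,"roll": -16.8},
  {"tx": -78,"ty": -260,"tz": -25,"roll": -20.8},
  {"tx": -93,"ty": -310,"tz": -25,"roll": -24.8},
  {"tx": -108,"ty": -360,"tz": -25,"roll": -28.8},
  {"tx": -123,"ty": -410,"tz": -25,"roll": -32.8},
  {"tx": -138,"ty": -460,"tz": -25,"roll": -36.8},
])

```text
t: 30.6
tcp_pos: [0.4441, 0.1328, 0.3314]
ee_rot: [0.989, 0.147, -0.001, -0.0]
contact_force: [1.3, -0.2, -3.1]
width: 0.0319
grip_force: 28.0
```

```bash
python3 -c "
from h import *
goal((458.5,342.4),333,33)"
```

```text
tx ty tz roll [  74.8 -196.3   -1.6] -16.1 cur yaw 16.9 j6 75.7
```

move_arm([
  {"tx": 18,"ty": -48,"tz": 0,"roll": -4},
  {"tx": 37,"ty": -97,"tz": 0,"roll": -8},
  {"tx": 54,"ty": -142,"tz": 0,"roll": -11.7},
  {"tx": 68,"ty": -178,"tz": 0,"roll": -14.6},
  {"tx": 73,"ty": -192,"tz": 0,"roll": -16},
  {"tx": 74.8,"ty": -196,"tz": 0,"roll": -16.1},
  {"tx": 74.8,"ty": -196,"tz": 0,"roll": -16.1},
  {"tx": 74.8,"ty": -196,"tz": 0,"roll": -16.1},
])

```text
t: 31.6
tcp_pos: [0.461, 0.3386, 0.3327]
ee_rot: [0.96, 0.282, 0.0, 0.0]
contact_force: [0.3, -0.8, -3.4]
width: 0.032
grip_force: 28.0
```

```bash
python3 -c "
from h import *
goal((458.5,342.4),154.4,33)"
```

```text
tx ty tz roll [-1.000e-01 -4.600e+00  1.783e+02] -0.3 cur yaw 32.7 j6 82.2
```

move_arm([
  {"tx": 0,"ty": -4.4,"tz": 5,"roll": -0.3},
  {"tx": 0,"ty": -4.4,"tz": 35,"roll": -0.3},
  {"tx": 0,"ty": -4.4,"tz": 75,"roll": -0.3},
  {"tx": 0,"ty": -4.4,"tz": 115,"roll": -0.3},
  {"tx": 0,"ty": -4.4,"tz": 145,"roll": -0.3},
  {"tx": 0,"ty": -4.4,"tz": 163,"roll": -0.3},
  {"tx": 0,"ty": -4.4,"tz": 171,"roll": -0.3},
  {"tx": 0,"ty": -4.4,"tz": 172,"roll": -0.3},
  {"tx": 0,"ty": -4.4,"tz": 172,"roll": -0.3},
])

```text
t: 32.72
tcp_pos: [0.4593, 0.3437, 0.1619]
ee_rot: [0.959, 0.285, 0.001, -0.0]
contact_force: [0.1, 1.1, -3.6]
width: 0.0318
grip_force: 28.0
```

```bash
python3 -c "
from h import *
for _ in range(2): goal((458.5,342.4),154.4,33);get_image('top')
cv2.imwrite('pics/w4.png',get_image('wrist')['color'])"
```

```text
tx ty tz roll [-1.4  0.7  7.5] 0.1 cur yaw 33.1 j6 82.4
tx ty tz roll [-1.3  0.7  7.5] 0.1 cur yaw 33.1 j6 82.4
```

View pics/w4.png

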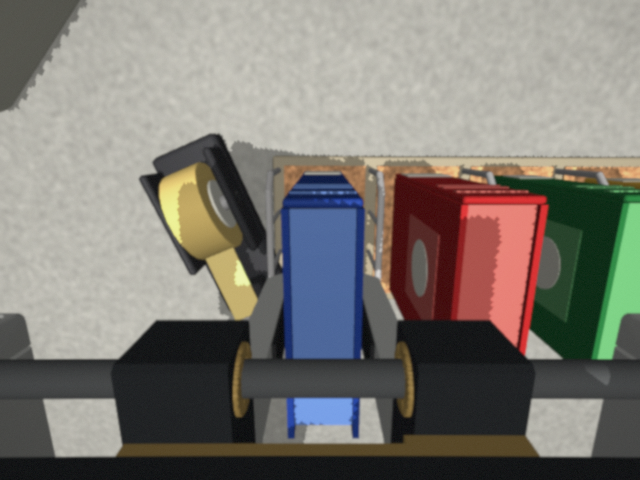

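Blue is at (322,260), centred beside the dispenser; red and green stand straight at (470,270) and (590,270). Setting it down.

move_arm([
  {"tx": -1.2,"ty": 0.7,"tz": 3,"roll": 0},
  {"tx": -1.2,"ty": 0.7,"tz": 5.5,"roll": 0},
  {"tx": -1.2,"ty": 0.7,"tz": 7,"roll": 0},
  {"tx": -1.2,"ty": 0.7,"tz": 7,"roll": 0},
])

```text
t: 33.38
tcp_pos: [0.4581, 0.3422, 0.1546]
ee_rot: [0.959, 0.285, 0.0, -0.0]
contact_force: [-2.2, -1.2, 5.2]
width: 0.0318
grip_force: 28.0
```

move_arm([
  {"tx": 0,"ty": 0,"tz": 0.7,"roll": 0},
  {"tx": 0,"ty": 0,"tz": 0.7,"roll": 0},
])

```text
t: 33.62
tcp_pos: [0.4581, 0.3422, 0.1545]
ee_rot: [0.959, 0.285, 0.0, -0.0]
contact_force: [-4.4, -2.4, 8.8]
width: 0.0318
grip_force: 28.0
```

move_arm([
  {"tx": 0,"ty": 0,"tz": 0,"roll": 0},
  {"tx": 0,"ty": 0,"tz": 0,"roll": 0},
  {"tx": 0,"ty": 0,"tz": 0,"roll": 0},
  {"tx": 0,"ty": 0,"tz": 0,"roll": 0},
], grip=54)

```text
t: 34.12
tcp_pos: [0.4578, 0.342, 0.1526]
ee_rot: [0.959, 0.285, -0.0, 0.0]
contact_force: [-0.5, -0.9, -0.9]
width: 0.0542
grip_force: 0.0
```

move_arm([
  {"tx": 0,"ty": 0,"tz": -20,"roll": 0},
  {"tx": 0,"ty": 0,"tz": -60,"roll": 0},
  {"tx": 0,"ty": 0,"tz": -110,"roll": 0},
  {"tx": 0,"ty": 0,"tz": -130,"roll": 0},
])

```text
t: 34.62
tcp_pos: [0.4592, 0.3428, 0.2878]
ee_rot: [0.959, 0.285, 0.004, -0.001]
contact_force: [-0.1, 0.3, -0.4]
width: 0.0539
grip_force: 0.0
```

move_arm([
  {"tx": -80,"ty": 350,"tz": 0,"roll": 0},
  {"tx": -80,"ty": 350,"tz": 0,"roll": 0},
  {"tx": -80,"ty": 350,"tz": 0,"roll": 0},
  {"tx": -80,"ty": 350,"tz": 0,"roll": 0},
  {"tx": -80,"ty": 350,"tz": 0,"roll": 0},
  {"tx": -80,"ty": 350,"tz": 0,"roll": 0},
  {"tx": -80,"ty": 350,"tz": 0,"roll": 0},
  {"tx": -80,"ty": 350,"tz": 0,"roll": 0},
])

```text
t: 35.62
tcp_pos: [0.5815, 0.0057, 0.2824]
ee_rot: [0.959, 0.285, -0.0, -0.0]
contact_force: [-0.1, 0.8, 0.3]
width: 0.054
grip_force: 0.0
```

```bash
python3 - <<'E'
from meas import *
d=cam('top');cv2.imwrite('pics/top9.png',d['color']);hsv=cv2.cvtColor(d['color'],cv2.COLOR_BGR2HSV).astype(int);hu=hsv[...,0].copy();hu[hu>170]-=180
for n,(a,b),h,c in (('blue',(104,122),.184,(458.5,342.4)),('red',(-6,9),.168,(502.1,275.4)),('green',(45,80),.152,(545.7,208.3)),('yellow',(18,38),.136,(589.2,141.2))):
  px=proj(d,np.array([*c,h*1000])/1000)[0];m=(hu>=a)&(hu<=b)&(hsv[...,1]>70)&(hsv[...,2]>115)
  yy,xx=np.nonzero(m);k=np.hypot(xx-px[0],yy-px[1])<55;q=np.zeros_like(m);q[yy[k],xx[k]]=1
  r=rect(onplane(d,big(q),h));e=r[0]-c;A=np.radians(33);print(n,px,*r,'err along/across',e@[np.cos(A),np.sin(A)],e@[-np.sin(A),np.cos(A)])
E
```

```text
blue [106.52851975 221.07249153] [457.10806274 341.465271  ] 106.19116973876953 31.711349487304688 33.71013641357422 err along/across -1.6764667116040222 -0.025826340748381305
red [151.66167892 194.84118756] [500.95742798 275.38473511] 106.03570556640625 39.10057067871094 33.05319595336914 err along/across -0.9665553825402168 0.6094871070883282
green [195.84932515 169.66645472] [545.8949585 209.3369751] 96.13224029541016 29.870534896850586 32.46193313598633 err along/across 0.7282830691668002 0.7634984869161631
yellow [238.62011989 145.76301075] [611.76385498 170.36056519] 44.931888580322266 19.9315242767334 -2.3807373046875 err along/across 34.80562315465693 12.166951562990679
```

View pics/top9.png

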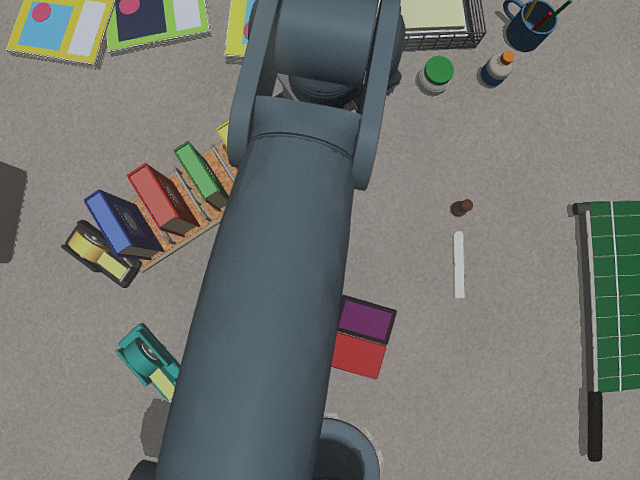

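Blue, red and green are within 2 mm and 1° and stand square at (125,223), (163,200) and (200,175). The arm hides yellow. I'll move it aside and check yellow.

move_arm([
  {"tx": -150,"ty": 250,"tz": 0,"roll": 0},
  {"tx": -150,"ty": 250,"tz": 0,"roll": 0},
  {"tx": -150,"ty": 250,"tz": 0,"roll": 0},
  {"tx": -150,"ty": 250,"tz": 0,"roll": 0},
  {"tx": -150,"ty": 250,"tz": 0,"roll": 0},
  {"tx": -150,"ty": 250,"tz": 0,"roll": 0},
  {"tx": -150,"ty": 250,"tz": 0,"roll": 0},
])

```text
t: 36.55
tcp_pos: [0.5931, -0.2844, 0.2828]
ee_rot: [0.958, 0.286, 0.0, -0.0]
contact_force: [0.2, -0.5, -0.1]
width: 0.0542
grip_force: 0.0
```

```bash
python3 - <<'E'
from meas import *
d=cam('top');hsv=cv2.cvtColor(d['color'],cv2.COLOR_BGR2HSV).astype(int)
m=(hsv[...,0]>=20)&(hsv[...,0]<=38)&(hsv[...,1]>70)&(hsv[...,2]>115);m[:110]=0;m[185:]=0;m[:,:205]=0;m[:,275:]=0
k=big(m);print(k.min(0),k.max(0),*rect(onplane(d,k,.136)))
cv2.imwrite('pics/f.png',cv2.resize(d['color'][90:300,50:340],None,fx=2.5,fy=2.5,interpolation=3))
E
```

```text
[216 118] [263 175] [588.57550049 140.63995361] 97.90498352050781 37.740543365478516 32.29301834106445
```

View pics/f.png

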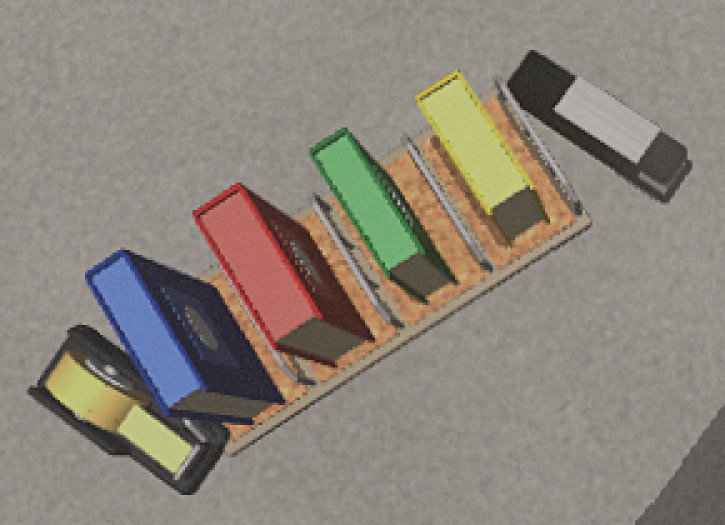

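All four stand square in their bays: blue (185,340), red (285,275), green (380,215) and yellow (480,160), going from the dispenser to the stapler. The arm is clear, so I'm handing in.

```bash
python3 -c "
from workcell import *
print(finish_job())"
```

```text
the job is handed in; nothing more can be done
None
```

The job is handed in: blue, red, green and yellow stand upright in the rack from the tape dispenser to the stapler, within about 2 mm and 1° of centred and square in the last pictures, at about 37 s of robot time.

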